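# Cap the ink jars and put the tray away

### The arm

A 6-joint arm with a two-finger parallel gripper is mounted at the origin on the work surface. World frame = base frame: x ahead of the robot, y to its left, z up, the work surface at z = 0. Lengths are in m, angles in rad, forces in N, time in s.
With the tool pointing down it reaches from about 0.275 to 0.85 m from the base axis. Payload 5.2 kg.
Tool frame: the origin (TCP) lies on the centre line of the jaws, within the pads' length; the fingertips stand 22 mm ahead of it and the grasp point (between the pads) lies 3 mm ahead of it; z points along the fingers, y is the line along which they close (so a half turn about z gives the same grasp; the last joint's range is limited). The gripper opens to 85 mm and grips with 20 to 120 N. Pads are 22 mm wide; open, the fingers measure 114 mm over their backs; the gripper's body (76 mm by 85 mm) begins 54 mm behind the grasp point. The pads swing forward as they close: fully open they stand 13 mm farther back than shut.
Start: joints at [-1.41, 0.259, 1.535, -0, 1.348, -0.203], TCP at [0.196, -0.514, 0.253] pointing down, gripper open.
Joint ranges: [-3.14, 3.14], [-0.91, 2.08], [0.19, 2.58], [-1.22, 4.36], [0.22, 2.71], [-3.12, 3.12]. Speed limits (rad/s): [2.57, 2.57, 3.14, 3.14, 3.14, 3.14].

### API

Orientations are given as a unit quaternion [x, y, z, w].
In Python, from cell import manip gives the robot as it stands.
- The arm moves only by the tool move_arm, never from a script. Its argument "increments" is one flat list of numbers, 4 for each row, row after row: the shift along the world's x, y, z in cm, then the turn about the world's z in rad. In form: [x, y, z, yaw, x, y, z, yaw, ...]. A call has 1 to 8 rows; each row is the pose to reach, as a shift and turn from the pose commanded when the call began; what a row does not reach only later rows make up. A row lasts 1/8 s, in which the tool goes at most 62.5 mm and 10.7 degrees, less where a joint would pass 70% of its speed; a pose out of reach is approached as far as the arm can. A call with a gripper value outside its range is refused whole. "grip" is the finger opening in cm, from 0 to 8.54, set as the call begins (left out, the last holds). The fingers move at their own pace and stop on an object; the grip force is fixed at half the most. Time passes only in rows, so rows that repeat a pose let the fingers close. It gives the time, the measured TCP pose, the force, the opening and the grip force at its end, in the units of the state.
- manip.observe(): the state, without advancing time (a new reading comes with each control period).
- manip.capture(name): name is "scene" or "top"; returns the picture (400x640x3 uint8, red, green, blue); there is no depth.
- manip.get_calibration(name): a dict with "vfov" (degrees; the focal length in pixels is half the picture's height over the tangent of half this angle, whatever the lens; pixels are square), "cx", "cy" (the principal point, pixels), "rvec" (rotation vector, rad) and "tvec" (3), from world to camera coordinates, as OpenCV has them. Camera axes: x right, y down, z forward; pixel columns grow to the right and rows downward; lengths in m; the calibration is good to about 2 mm. A picture is of the moment at which its call begins. get_calibration takes no time and is no camera call.
- manip.close_job(): hands the job in; it is judged then, once.
The state is a dict: "time_s": time; "joints": joint angles; "dq": joint speeds; "tau": joint torques, N m; "position": TCP position; "tcp_rot": TCP orientation; "ft_force": force on the tool from outside, world axes, zero at the start; "wrist_torque": the same for the moment, N m; "gripper_width": finger opening in m; "finger_force": force on a finger pad.
Only numpy, scipy, OpenCV 4.12 (cv2) and the standard library are available. Lean on these libraries where they do the work, as an engineer would, in place of code of your own. Each camera call takes 0.05 s, during which the arm holds its last target. There are 200 camera calls.

### The job

Pull the tray of ink jars fully out from under the clear roof, and screw each lid lying on the bench on to the jar with the band of its colour: set it on the neck, turn it back counter-clockwise until it drops into the thread start, then run it in clockwise until it is fully home, flat on the rim. When every lid there is is on, push the tray fully back in under the roof and let go; a jar whose lid is missing stays open, and the other things on the bench stay where they are.

Things in the scene. Friction and masses are not known exactly. Their poses are not given: they have to be found in the camera images.
- tray (a joint): Aluminium tray with three white ink jars in a row, sliding in the plywood rack along the rack's x. 0 = fully in, jars under the clear roof; 0.13 (m) = fully out, moved along the rack's -x, to the robot side. Stays where left (about 6 N of friction).
- tray_grip (a point): Grip point of the tray's black upright handle, 100 mm above the table, 68 mm in front (rack -x) of the middle jar's axis. A bar 28 mm (rack x) by 16 mm (rack y), its flat top 15 mm above this point, free for 75 mm below: pinch it from above, fingers closing along the rack's y.
- rack: Plywood rack, fixed, 300 (x) x 380 (y) mm; origin at the centre of its underside, -x side towards the robot. Jar axes lie at x = +65 mm with the tray in, -65 mm out. Side walls at y = +-180 mm carry the roof.
- roof_edge (a point): Middle of the lower front edge of the clear acrylic roof, at rack x = 27 mm, 127 mm above the table. The roof reaches 78 mm from here to rack +x, is 374 mm wide and 5 mm thick. Seated lids pass 8 mm under it; lids lying on top of their thread strike it.
- red_rim (a point): Centre of the rim of the left jar (rack +y), red band, 114 mm above the table, axes as the rack's. All jars: 66 mm wide, 105 mm apart, shoulder 32 mm below the rim; neck 41 mm wide, its top 5 mm tapered to 35 mm. Three equal threads (52 mm over all), 120 degrees apart, sit at an angle around the neck that differs from jar to jar and is not reported.
- yellow_rim (a point): Centre of the rim of the middle jar, yellow band; otherwise as red_rim. All jars, seen from above: each thread spans 76 degrees, its crown flat, 7 mm below the rim. A tooth 5 mm high at the crown's clockwise end stops a lid turned clockwise on top. Just counter-clockwise of each crown is the open thread start, 44 degrees wide.
- blue_rim (a point): Centre of the rim of the right jar (rack -y), blue band; otherwise as red_rim. All jars: a lid turned back drops 12 mm from the crown on to a ledge in the thread start. Turned clockwise from there it is drawn 5 mm down on to the rim within 60 to 95 degrees; a hard stop ends the turn at most 110 degrees from the drop.
- lid_red: Red plastic screw lid, white disc on top, for the jar with the red band. All lids: 64 mm across (12-sided ribbed skirt, 66 mm over corners), 30 mm high, about 70 g; origin at the centre of the open underside, z up; they start open side down on the table. May be absent.
- lid_yellow: Yellow lid, as lid_red, for the yellow band. All lids: fully home the origin is 25 mm below the rim point; it is 5 mm higher than that when just dropped into the thread start, 17 mm higher on a thread's crown, 22 mm higher on a tooth. May be absent.
- lid_blue: Blue lid, as lid_red, for the blue band. All lids: inside the skirt (57 mm clear) are three 6 mm round pins 120 degrees apart, one on the lid's +x, lowest point 1 mm above the origin, tips 22 mm from the axis; they ride on the threads. May be absent.
- tape: Roll of tape lying flat, 96 mm wide, 24 mm high; bystander, origin at the centre of its underside.
- brayer: Ink roller with a wooden handle lying on the table; 100 mm rubber roll 40 mm thick, origin under the roll, handle reaches 150 mm along its -x; bystander.
- gouge: Lino gouge lying on the table, wooden grip 60 x 24 x 24 mm, blade to 115 mm along its +x; bystander, origin under the grip.
- brush_mug: Blue pottery mug, 80 mm wide, 100 mm high; bystander, origin at the centre of its underside.
There are look-alikes about, which are no part of the job. Leave any turquoise look-alike of the lid_red alone.

How it is judged:
By the outcome, as a careful person would: the job done as asked, in the order asked, and still so for the second after the job is handed in, with the robot touching nothing.
Of lid_red, lid_yellow, lid_blue only 2 to 3 are there at a start; the rules pass over those that are not, and their reading is None.
At some moment in a run one of lid_red, lid_yellow, lid_blue may be knocked a few centimetres aside while the robot is not near it.
Once in a run the grip may slacken for a moment while it holds something.
It also fails if it takes over 210 s, if anything falls off the work surface, if the arm or the gripper's body presses on something with over 40 N, if the wrist force passes 120 N, or if a joint passes its speed limit or range.

## Working session

There is one attempt and no reset: what is moved stays moved. The work goes in short steps, Python scripts to look and compute and a tool call to move; the robot and the scene stay as the last step left them, time stands still between calls to the robot, and variables do not carry over. Pictures are saved under pics/ and viewed, at most 14 in all, crops included, and the job is handed in when it is done.

Besides the shell and the picture viewer there is one more tool, called after ">>>" as a command line: name --argument value ..., lists and objects as JSON in quotes. move_arm: Moves the arm, as the interface text tells. Its arguments: {"type":"object","properties":{"increments":{"type":"array"},"grip":{"type":"number"}},"required":["increments"]}

```bash
mkdir -p pics; ls
cat > h.py <<'E'
import numpy as np, cv2
from cell import manip
def cal(n):
    c=manip.get_calibration(n); R=cv2.Rodrigues(np.array(c["rvec"],float))[0]; t=np.array(c["tvec"],float).ravel()
    f=200/np.tan(np.radians(c["vfov"])/2); return R,t,f,c["cx"],c["cy"]
def ray(n,u,v):
    R,t,f,cx,cy=cal(n); d=R.T@np.array([(u-cx)/f,(v-cy)/f,1]); return -R.T@t,d
def onz(n,u,v,z):
    o,d=ray(n,u,v); return o+d*(z-o[2])/d[2]
def proj(n,p):
    R,t,f,cx,cy=cal(n); q=R@np.array(p)+t; return np.array([cx+f*q[0]/q[2],cy+f*q[1]/q[2]])
def snap(n,name=None):
    im=np.array(manip.capture(n))[:,:,::-1].copy()
    if name: cv2.imwrite("pics/"+name+".png",im)
    return im
def st():
    s=manip.observe(); print("t",round(s["time_s"],2),"p",np.round(s["position"],4),"q",np.round(s["tcp_rot"],3),"F",np.round(s["ft_force"],1),"w",round(s["gripper_width"],4),"j6",round(s["joints"][5],2),"ff",np.round(s["finger_force"],1))
E
python3 - <<'E'
from h import *
st(); snap("scene","s0"); snap("top","t0")
for n in("scene","top"):
    print(n,manip.get_calibration(n), ray(n,320,200))
E
```

```text
pics
t 0.0 p [ 0.1956 -0.5135  0.2525] q [ 0.984  0.181  0.    -0.001] F [-0.2 -0.5  0.3] w 0.0851 j6 -0.2 ff 0.0
scene {'vfov': 44.75202662209451, 'cx': 313.3924002102646, 'cy': 191.73667910117518, 'rvec': array([ 1.74819971,  1.54447851, -0.76883112]), 'tvec': array([ 0.03185183, -0.25178344,  1.89124752])} (array([ 1.6464365 , -0.24154725,  0.93387815]), array([-0.78149024,  0.11359922, -0.613875  ]))
top {'vfov': 55.131183568943136, 'cx': 323.4397752018213, 'cy': 197.6622384691113, 'rvec': array([ 2.08148496, -2.13754519,  0.16115904]), 'tvec': array([-0.08516947,  0.59777101,  1.04003315])} (array([ 0.39380113, -0.13374588,  1.12839961]), array([ 0.17842596,  0.03906596, -0.98323744]))
```

View pics/s0.png

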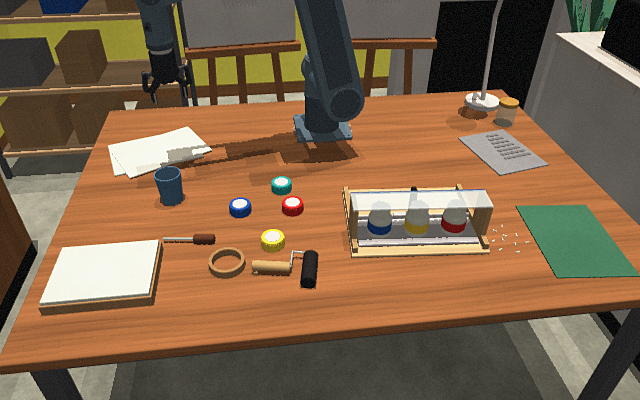

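View pics/t0.png

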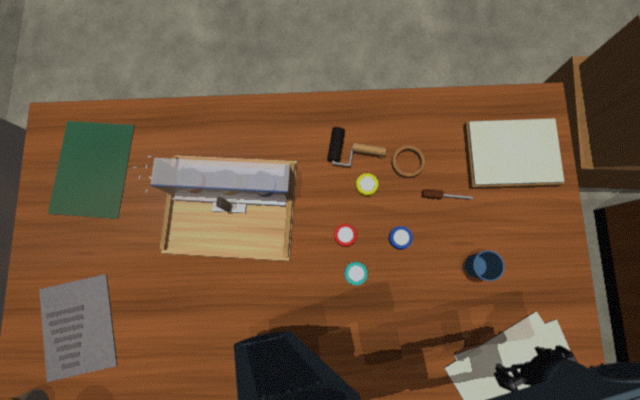

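Both views show all three lids: in "top", red (345,235), yellow (367,184) and blue (401,238), with the turquoise look-alike at (356,274). The rack is at the left with its handle near (223,205), and the tray is in. Next I'll measure these.

```bash
cat >> h.py <<'E'
HUE={"red":[(0,6),(174,180)],"yellow":[(24,34)],"blue":[(108,125)],"turq":[(80,95)]}
def blobs(im,col,amin=25,smin=130,vmin=60):
    h=cv2.cvtColor(im,cv2.COLOR_BGR2HSV); m=np.zeros(im.shape[:2],np.uint8)
    for a,b in HUE[col]: m|=cv2.inRange(h,(a,smin,vmin),(b,255,255))
    n,_,s,c=cv2.connectedComponentsWithStats(m); return m,[(np.round(c[i],1),s[i].tolist()) for i in range(1,n) if s[i,4]>=amin]
E
python3 - <<'E'
from h import *
T=cv2.imread("pics/t0.png");S=cv2.imread("pics/s0.png")
for c in HUE:
    for n,im in(("top",T),("scene",S)):
        for b in blobs(im,c)[1]: print(c,n,b)
a=cv2.resize(T[140:275,140:310],None,fx=4.6,fy=4.4,interpolation=cv2.INTER_CUBIC)
cv2.imwrite("pics/z0.png",a); print(a.shape)
E
```

```text
red top (array([345.2, 235. ]), [334, 223, 23, 24, 202])
red scene (array([292.1, 207.3]), [282, 196, 22, 21, 259])
red scene (array([451.9, 226.4]), [441, 215, 26, 18, 201])
yellow top (array([366.5, 184.7]), [356, 173, 23, 23, 209])
yellow scene (array([178.4,  31.1]), [173, 4, 12, 53, 229])
yellow scene (array([293.3,  57.7]), [279, 6, 28, 76, 862])
yellow scene (array([87.4, 35.6]), [0, 19, 150, 44, 3137])
yellow scene (array([360.6,  60.1]), [354, 49, 13, 29, 240])
yellow scene (array([381.5,  62.5]), [373, 49, 18, 28, 433])
yellow scene (array([258.7,  68.2]), [244, 53, 31, 31, 789])
yellow scene (array([226. ,  70.3]), [215, 56, 23, 29, 574])
yellow scene (array([200.1,  71.6]), [191, 59, 18, 27, 406])
yellow scene (array([ 2.3, 99.7]), [0, 96, 8, 10, 42])
yellow scene (array([  1.1, 130.5]), [0, 123, 5, 15, 37])
yellow scene (array([272.1, 238.2]), [261, 229, 23, 19, 166])
blue top (array([399.4, 238. ]), [389, 227, 23, 22, 159])
blue scene (array([60.6,  5.8]), [39, 0, 49, 14, 459])
blue scene (array([239.7, 209. ]), [229, 198, 22, 20, 221])
blue scene (array([378.8, 229.2]), [368, 222, 23, 13, 147])
turq top (array([355.3, 273.3]), [345, 262, 22, 23, 153])
turq scene (array([280.9, 187. ]), [271, 176, 20, 19, 211])
(594, 782, 3)
```

View pics/z0.png

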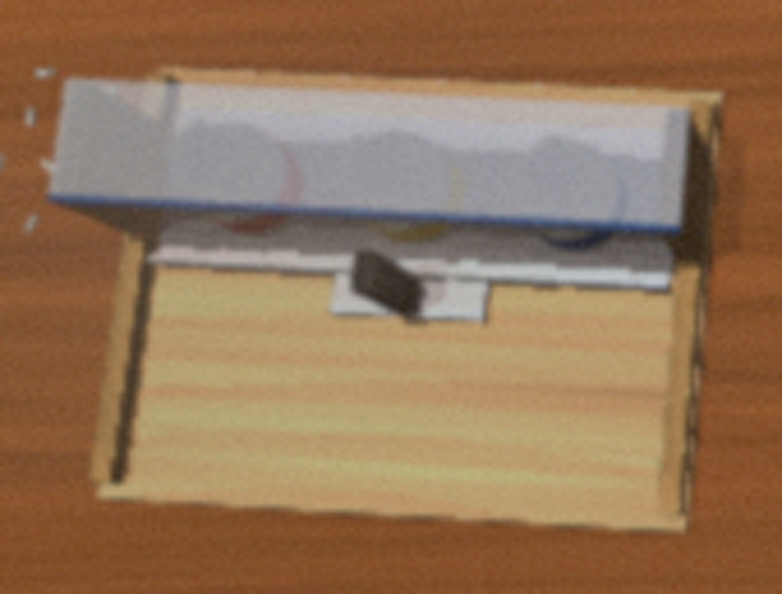

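The zoomed picture shows the roof's front edge from (48,198) to (682,230) and the rack's front corners at (98,495) and (686,528). The dark upright handle spans about (352..422, 248..315). From these I'll solve the rack pose.

Run:
```python
from h import *
z=lambda x,y:(140+(x+.5)/4.6-.5,140+(y+.5)/4.4-.5)
A,B=[onz("top",*z(*p),.1295) for p in((48,197),(682,229))]
C,D=[onz("top",*z(*p),.006) for p in((98,495),(686,528))]
for P,Q,L in((A,B,.374),(C,D,.38)):
    d=P-Q; print(P,Q,np.linalg.norm(d),"yaw",np.degrees(np.arctan2(-d[0],d[1])))
yaw=np.mean([np.arctan2(-(P-Q)[0],(P-Q)[1]) for P,Q in((A,B),(C,D))])
ex=np.array([np.cos(yaw),np.sin(yaw),0]);ey=np.array([-ex[1],ex[0],0])
o1=(A+B)/2-ex*.027;o2=(C+D)/2+ex*.15; print("origins",o1,o2)
o=(o1+o2)/2; o[2]=0
h=o+ex*(.065-.068); print("yaw",yaw,"handle",h)
for zz in(.115,.04):
    for n in("top","scene"): print(zz,n,[np.round(proj(n,h+ex*a+ey*b+[0,0,zz]),1).tolist() for a,b in((0,0),(.014,.008),(-.014,-.008),(.014,-.008),(-.014,.008))])
q=proj("top",h+[0,0,.115]); print("zoomed top",(q-140+.5)*[4.6,4.4])
q=proj("top",h+[0,0,.025]); print("zoomed bottom",(q-140+.5)*[4.6,4.4])
T=cv2.imread("pics/t0.png");S=cv2.imread("pics/s0.png")
for c in("red","yellow","blue"):
    r=[]
    for n,im in(("top",T),("scene",S)):
        b=[b for b in blobs(im,c)[1] if (n=="top" or (b[0][0]<330 and b[0][1]>200 and b[0][0]>200))][0][1]
        x,y,w,hh=b[:4]
        # disc: low saturation bright inside bbox
        p=im[y:y+hh,x:x+w].astype(int); m=(p.min(2)>120); vv,uu=np.nonzero(m)
        r.append(onz(n,x+uu.mean(),y+vv.mean(),.03)[:2])
    print(c,np.round(r,4).tolist())
```

```text
[0.63181477 0.36666408 0.1295    ] [ 0.60024129 -0.0087025   0.1295    ] 0.3766921217850081 yaw -4.808042584534836
[0.45531178 0.38347574 0.006     ] [0.4243246  0.00548352 0.006     ] 0.37926023238123985 yaw -4.686534514149989
origins [0.58912066 0.18121533 0.1295    ] [0.5893036  0.18206547 0.006     ]
yaw -0.08285581572825038 handle [0.58622242 0.18188868 0.        ]
0.115 top [[218.7, 199.9], [216.3, 194.7], [221.0, 205.1], [222.1, 195.0], [215.2, 204.8]]
0.115 scene [[414.3, 189.0], [418.2, 191.9], [410.5, 186.2], [412.5, 192.1], [416.1, 186.1]]
0.04 top [[226.5, 204.5], [224.3, 199.6], [228.7, 209.4], [229.7, 199.9], [223.3, 209.1]]
0.04 scene [[411.0, 209.6], [414.7, 212.6], [407.4, 206.7], [409.3, 212.7], [412.8, 206.6]]
zoomed top [364.09928709 265.62496368]
zoomed bottom [406.74228196 289.50574597]
red [[0.4914, -0.1596], [0.4932, -0.1594]]
yellow [[0.6384, -0.2286], [0.6402, -0.2276]]
blue [[0.4795, -0.3182], [0.4822, -0.3176]]
```

>>> move_arm --increments '[39.1,69.5,0,-0.447,39.1,69.5,0,-0.447,39.1,69.5,0,-0.447,39.1,69.5,0,-0.447,39.1,69.5,0,-0.447,39.1,69.5,0,-0.447,39.1,69.5,0,-0.447,39.1,69.5,0,-0.447]' --grip 8.5

```text
time_s: 1.1
position: [0.4409, -0.0773, 0.2533]
tcp_rot: [0.999, -0.042, 0.0, 0.0]
ft_force: [1.4, -0.6, -0.3]
gripper_width: 0.0852
finger_force: 0.0
```

>>> move_arm --increments '[14.6,26.1,0,0,14.6,26.1,0,0,14.6,26.1,0,0,14.6,26.1,0,0,14.6,26.1,0,0,14.6,26.1,0,0,14.6,26.1,0,0]'

```text
time_s: 1.98
position: [0.5857, 0.1814, 0.2526]
tcp_rot: [0.999, -0.041, -0.001, 0.0]
ft_force: [0.4, -0.9, -0.4]
gripper_width: 0.0853
finger_force: 0.0
```

>>> move_arm --increments '[0,0,-6,0,0,0,-11,0,0,0,-14.5,0,0,0,-14.9,0,0,0,-14.9,0]'

```text
time_s: 2.6
position: [0.5869, 0.1808, 0.1056]
tcp_rot: [0.999, -0.042, 0.001, -0.0]
ft_force: [0.2, 0.6, 0.2]
gripper_width: 0.0853
finger_force: 0.0
```

>>> move_arm --increments '[0,0,0,0,0,0,0,0,0,0,0,0,0,0,0,0,0,0,0,0,0,0,0,0]' --grip 1

```text
time_s: 3.35
position: [0.5866, 0.1827, 0.105]
tcp_rot: [0.999, -0.041, 0.0, -0.001]
ft_force: [-0.3, 6.0, 4.9]
gripper_width: 0.015
finger_force: 60.6
```

>>> move_arm --increments '[-1.5,0.12,0,0,-3.5,0.29,0,0,-5.5,0.46,0,0,-7.5,0.62,0,0,-9.5,0.79,0,0,-11.5,0.95,0,0,-12.7,1.06,0,0,-13.0,1.08,0,0]'

```text
time_s: 4.35
position: [0.4584, 0.1934, 0.105]
tcp_rot: [0.999, -0.042, 0.003, -0.001]
ft_force: [12.0, 5.2, -7.8]
gripper_width: 0.0151
finger_force: 61.5
```

>>> move_arm --increments '[-0.3,0.02,0,0,-0.3,0.02,0,0,-0.3,0.02,0,0]'

```text
time_s: 4.72
position: [0.4584, 0.1934, 0.105]
tcp_rot: [0.999, -0.042, 0.005, -0.001]
ft_force: [14.4, 5.8, -8.0]
gripper_width: 0.015
finger_force: 61.2
```

>>> move_arm --increments '[-0.8,0.07,0,0,-0.8,0.07,0,0,-0.8,0.07,0,0,-0.8,0.07,0,0]'

```text
time_s: 5.22
position: [0.4579, 0.1935, 0.1053]
tcp_rot: [0.999, -0.042, 0.012, -0.001]
ft_force: [37.0, 2.8, -30.4]
gripper_width: 0.0157
finger_force: 62.3
```

>>> move_arm --increments '[0.9,-0.08,0.2,0,0.9,-0.08,0.2,0]'

```text
time_s: 5.48
position: [0.4579, 0.1934, 0.1053]
tcp_rot: [0.999, -0.042, 0.003, -0.001]
ft_force: [13.0, 6.9, -19.1]
gripper_width: 0.015
finger_force: 64.1
```

>>> move_arm --increments '[0,0,0,0,0,0,0,0,0,0,0,0]' --grip 5

```text
time_s: 5.85
position: [0.4541, 0.1924, 0.1064]
tcp_rot: [0.999, -0.042, -0.0, 0.0]
ft_force: [-0.1, 0.4, 0.5]
gripper_width: 0.0501
finger_force: 0.0
```

>>> move_arm --increments '[0,0,6,0,0,0,12,0,0,-6,15,0,2,-12,15,0,2,-18,15,0,2,-24,15,0,2,-30,15,0,2,-34,15,0]' --grip 8.5

```text
time_s: 6.85
position: [0.4737, -0.1501, 0.2566]
tcp_rot: [0.999, -0.043, 0.0, 0.0]
ft_force: [0.9, 0.8, 0.5]
gripper_width: 0.0851
finger_force: 0.0
```

Run:
```python
from h import *
st(); S=snap("scene","s1");T=snap("top","t1"); st()
cv2.imwrite("pics/z1.png",cv2.resize(T[150:270,140:310],None,fx=4.6,fy=4.6,interpolation=cv2.INTER_CUBIC))
for c in("red","yellow","blue"):
    for n,im in(("top",T),("scene",S)):
        print(c,n,[b for b in blobs(im,c)[1] if b[0][1]>150])
o=np.array([.5892,.1816,0]);yaw=-.083
ex=np.array([np.cos(yaw),np.sin(yaw),0]);ey=np.array([-ex[1],ex[0],0])
for k,y in(("r",.105),("y",0),("b",-.105)):
    P=o-ex*.065+ey*y+[0,0,.114]; q=proj("top",P);print(k,P,q,(q-[140,150]+.5)*4.6,proj("scene",P))
```

```text
t 6.85 p [ 0.4737 -0.1501  0.2566] q [ 0.999 -0.043  0.     0.   ] F [0.9 0.8 0.5] w 0.0851 j6 1.12 ff 0.0
t 6.95 p [ 0.474  -0.1514  0.2563] q [ 0.999 -0.044  0.     0.001] F [-0.8  0.5  0.5] w 0.0852 j6 1.13 ff 0.0
red top []
red scene [(array([292.4, 207.4]), [282, 196, 22, 21, 269])]
yellow top [(array([369.1, 179.7]), [356, 173, 23, 19, 114])]
yellow scene [(array([271.9, 238.3]), [261, 229, 23, 19, 170])]
blue top [(array([399.2, 237.8]), [389, 227, 23, 22, 163])]
blue scene [(array([239.9, 209.1]), [229, 198, 22, 20, 226])]
r [0.53312876 0.29162734 0.114     ] [177.97779858 220.45312312] [176.99787348 326.38436636] [445.25118527 175.95293388]
y [0.52442376 0.18698881 0.114     ] [216.26384426 222.59717407] [353.1136836  336.24700072] [409.84627141 176.73388442]
b [0.51571877 0.08235027 0.114     ] [254.90336794 224.76102008] [530.85549251 346.20069239] [374.2572077  177.51889687]
```

View pics/z1.png

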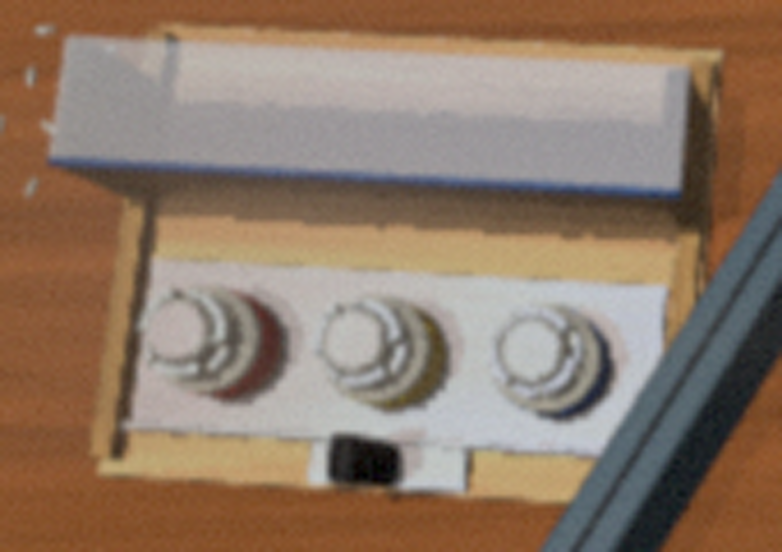

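The rims are at (180,327), (353,338) and (532,347) in the crop, within about 3 crop pixels of where I predicted them (well under 1 mm). The tray is fully out. I'll take the red lid first.

>>> move_arm --increments '[1.8,-0.8,0,0,1.8,-0.8,-6,0,1.8,-0.8,-12,0,1.8,-0.8,-17,0,1.8,-0.8,-18,0,1.8,-0.8,-18,0]'

```text
time_s: 7.7
position: [0.4927, -0.1551, 0.0769]
tcp_rot: [0.999, -0.041, 0.0, 0.0]
ft_force: [-0.8, 0.4, 0.8]
gripper_width: 0.0852
finger_force: 0.0
```

>>> move_arm --increments '[0,-0.4,-4,0,0,-0.4,-5.3,0,0,-0.4,-5.5,0,0,-0.4,-5.5,0,0,-0.4,-5.5,0]'

```text
time_s: 8.32
position: [0.4931, -0.1597, 0.0225]
tcp_rot: [0.999, -0.042, 0.001, 0.001]
ft_force: [0.3, 0.6, -0.2]
gripper_width: 0.0848
finger_force: 0.0
```

>>> move_arm --increments '[0,0,0,0,0,0,0,0,0,0,0,0,0,0,0,0,0,0,0,0]' --grip 5.5

```text
time_s: 8.95
position: [0.4927, -0.1595, 0.0227]
tcp_rot: [0.999, -0.041, 0.001, 0.0]
ft_force: [-1.9, 0.3, 10.1]
gripper_width: 0.0634
finger_force: 64.0
```

>>> move_arm --increments '[0,0,5,0,0,0,10,0,0.5,3,15,0,1,9,16,0,1.5,15,16,0,2,21,16,0,2.5,27,16,0,3,33,16,0]'

```text
time_s: 9.95
position: [0.5221, 0.1726, 0.1815]
tcp_rot: [0.999, -0.042, 0.0, 0.0]
ft_force: [1.0, -0.5, -0.7]
gripper_width: 0.0635
finger_force: 66.9
```

>>> move_arm --increments '[0.5,5,0,0,0.8,9,0,0,1.05,12.1,0,0,1.05,12.1,0,0,1.05,12.1,0,0,1.05,12.1,0,0]'

```text
time_s: 10.7
position: [0.5328, 0.2906, 0.1813]
tcp_rot: [0.999, -0.042, -0.0, 0.0]
ft_force: [0.2, 0.0, -0.0]
gripper_width: 0.0634
finger_force: 66.9
```

>>> move_arm --increments '[0.05,0.12,-2.5,0,0.05,0.12,-4.2,0,0.05,0.12,-4.8,0,0.05,0.12,-5.1,0,0.05,0.12,-5.4,0,0.05,0.12,-5.5,0,0.05,0.12,-5.5,0]'

```text
time_s: 11.58
position: [0.534, 0.2929, 0.1282]
tcp_rot: [0.999, -0.041, 0.001, -0.0]
ft_force: [-2.5, -1.3, 5.6]
gripper_width: 0.0638
finger_force: 63.9
```

>>> move_arm --increments '[0,0,-0.1,0.12,0,0,-0.1,0.24,0,0,-0.1,0.36,0,0,-0.1,0.36]'

```text
time_s: 12.08
position: [0.5343, 0.2939, 0.128]
tcp_rot: [0.99, 0.139, 0.002, -0.001]
ft_force: [-2.3, 1.2, 8.6]
gripper_width: 0.0637
finger_force: 64.5
```

>>> move_arm --increments '[0,0,0,0.12,0,0,0,0.24,0,0,0,0.36,0,0,0,0.36]'

```text
time_s: 12.58
position: [0.5344, 0.2937, 0.128]
tcp_rot: [0.949, 0.314, 0.002, -0.0]
ft_force: [-2.1, 0.1, 10.0]
gripper_width: 0.0634
finger_force: 64.5
```

>>> move_arm --increments '[0,0,0,0.12,0,0,0,0.24,0,0,0,0.36,0,0,0,0.36]'

```text
time_s: 13.08
position: [0.5334, 0.2931, 0.1259]
tcp_rot: [0.879, 0.478, 0.0, -0.0]
ft_force: [-1.2, 0.1, 0.3]
gripper_width: 0.0636
finger_force: 65.7
```

>>> move_arm --increments '[0,0,-0.4,0,0,0,-0.8,0,0,0,-1.1,0,0,0,-1.15,0,0,0,-1.15,0]'

```text
time_s: 13.7
position: [0.5337, 0.2929, 0.1159]
tcp_rot: [0.879, 0.478, 0.001, 0.0]
ft_force: [-4.0, -1.3, 14.7]
gripper_width: 0.0635
finger_force: 67.3
```

>>> move_arm --increments '[0,0,0,-0.15,0,0,-0.05,-0.3,0,0,-0.1,-0.45,0,0,-0.15,-0.6,0,0,-0.2,-0.75,0,0,-0.25,-0.9,0,0,-0.25,-0.9]'

```text
time_s: 14.58
position: [0.5338, 0.2926, 0.112]
tcp_rot: [0.999, 0.048, 0.001, 0.0]
ft_force: [-0.7, -1.9, 6.7]
gripper_width: 0.0634
finger_force: 66.4
```

>>> move_arm --increments '[0,0,-0.05,-0.14,0,0,-0.1,-0.28,0,0,-0.1,-0.42,0,0,-0.1,-0.56,0,0,-0.1,-0.56]'

```text
time_s: 15.2
position: [0.5329, 0.2921, 0.1117]
tcp_rot: [0.974, -0.228, 0.0, 0.001]
ft_force: [-6.4, -5.4, 12.5]
gripper_width: 0.0635
finger_force: 68.3
```

```bash
python3 -c "
from h import *;st();print(manip.observe()['wrist_torque'])"
```

```text
t 15.2 p [0.5329 0.2921 0.1117] q [ 0.974 -0.228  0.     0.001] F [-6.4 -5.4 12.5] w 0.0635 j6 2.35 ff 68.3
[-0.644783    1.12269062  1.25679839]
```

>>> move_arm --increments '[0,0,-0.1,-0.1,0,0,-0.1,-0.2,0,0,-0.1,-0.3,0,0,-0.1,-0.3]'

```text
time_s: 15.7
position: [0.5382, 0.286, 0.1116]
tcp_rot: [0.929, -0.371, 0.006, 0.004]
ft_force: [8.4, -26.3, 10.9]
gripper_width: 0.0626
finger_force: 62.4
```

```bash
python3 -c "
from h import *;st();print(manip.observe()['wrist_torque'])"
```

```text
t 15.7 p [0.5382 0.286  0.1116] q [ 0.929 -0.371  0.006  0.004] F [  8.4 -26.3  10.9] w 0.0626 j6 2.65 ff 62.4
[-4.41922716 -1.07068023  1.43418189]
```

>>> move_arm --increments '[0,0,0.1,0.2,0,0,0.1,0.2,0,0,0.1,0.2]' --grip 7.8

```text
time_s: 16.08
position: [0.5332, 0.293, 0.11]
tcp_rot: [0.96, -0.279, -0.0, 0.0]
ft_force: [0.5, -0.1, -0.0]
gripper_width: 0.0783
finger_force: 0.0
```

>>> move_arm --increments '[0,0,5,0,0,0,10,0.1,-1,-6,12,0.3,-2,-12,12,0.4,-3,-18,12,0.562,-3.5,-24,12,0.562,-4,-30,12,0.562,-4,-36,12,0.562]' --grip 8.5

```text
time_s: 17.08
position: [0.4929, -0.0685, 0.2304]
tcp_rot: [1.0, -0.002, 0.0, -0.0]
ft_force: [1.1, -0.5, 0.5]
gripper_width: 0.0847
finger_force: 0.0
```

Run:
```python
from h import *
S=snap("scene","s2");T=snap("top","t2"); st()
cv2.imwrite("pics/z2.png",np.hstack([cv2.resize(S[150:270,330:500],None,fx=4.6,fy=4.6,interpolation=cv2.INTER_CUBIC)]))
for c in("red","yellow","blue"):
  for n,im in(("top",T),("scene",S)):
    for b in blobs(im,c)[1]:
        x,y,w,hh=b[1][:4]
        if y<150 or w<17 or hh<15: continue
        p=im[y:y+hh,x:x+w].astype(int); m=(p.min(2)>120); vv,uu=np.nonzero(m)
        if len(uu)==0: continue
        print(c,n,b[0],len(uu),[np.round(onz(n,x+uu.mean(),y+vv.mean(),z)[:2],4) for z in(.03,.119)])
```

```text
t 17.18 p [ 0.4935 -0.0725  0.2303] q [ 1.    -0.005  0.     0.001] F [-0.1  1.3 -0.3] w 0.0849 j6 1.21 ff 0.0
red top [179.1 222.5] 227 [array([0.5427, 0.3291]), array([0.5306, 0.2916])]
red scene [444.7 180. ] 113 [array([0.4133, 0.3522]), array([0.5347, 0.2937])]
yellow top [366.5 184.7] 183 [array([ 0.6387, -0.2288]), array([ 0.6188, -0.2211])]
yellow scene [271.9 238.4] 145 [array([ 0.6402, -0.2276]), array([ 0.7393, -0.2289])]
blue top [399.4 238. ] 195 [array([ 0.4797, -0.3183]), array([ 0.4727, -0.3034])]
blue scene [240.  209.1] 119 [array([ 0.4822, -0.3176]), array([ 0.5968, -0.3101])]
```

View pics/z2.png

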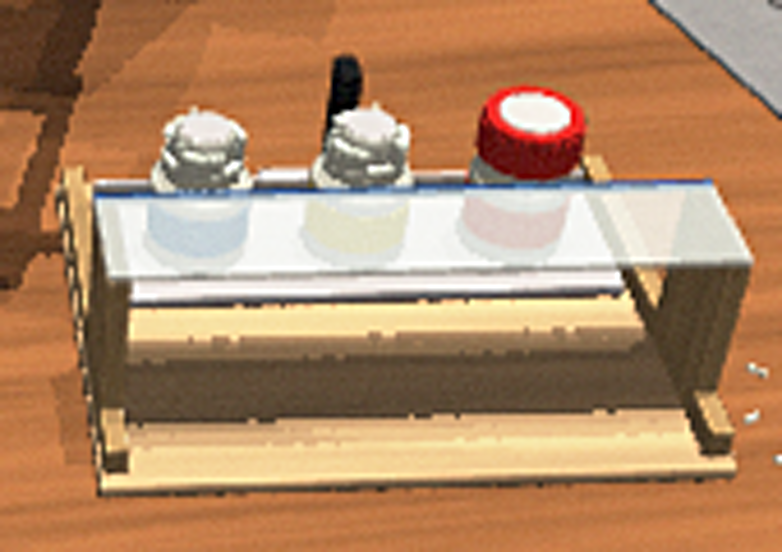

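In this picture the red lid sits flat on its jar at crop (532,130), and the yellow and blue jars are still open. The other two lids haven't moved. Yellow is next.

>>> move_arm --increments '[4,-4,0,-0.07,8,-8,0,-0.07,12,-12,-3,-0.07,14.6,-15.5,-8,-0.07,14.6,-15.5,-13,-0.07,14.6,-15.5,-15,-0.07,14.6,-15.5,-15,-0.07]'

```text
time_s: 18.05
position: [0.6382, -0.2202, 0.0774]
tcp_rot: [0.999, -0.036, -0.002, -0.001]
ft_force: [-0.4, 0.9, -0.0]
gripper_width: 0.0855
finger_force: 0.0
```

>>> move_arm --increments '[0.1,-0.7,-3,0,0.1,-0.7,-5,0,0.1,-0.7,-5.5,0,0.1,-0.7,-5.5,0,0.1,-0.7,-5.5,0]'

```text
time_s: 18.68
position: [0.6411, -0.2293, 0.0266]
tcp_rot: [0.999, -0.036, 0.001, 0.0]
ft_force: [-0.6, -0.2, 0.5]
gripper_width: 0.0848
finger_force: 0.0
```

>>> move_arm --increments '[-0.15,0.1,-0.4,0,-0.15,0.1,-0.4,0]'

```text
time_s: 18.92
position: [0.6386, -0.228, 0.0213]
tcp_rot: [0.999, -0.036, -0.0, -0.0]
ft_force: [0.7, 0.5, -0.5]
gripper_width: 0.0849
finger_force: 0.0
```

>>> move_arm --increments '[0,0,0,0,0,0,0,0,0,0,0,0,0,0,0,0,0,0,0,0]' --grip 5.5

```text
time_s: 19.55
position: [0.6393, -0.2284, 0.0221]
tcp_rot: [0.999, -0.036, 0.001, 0.0]
ft_force: [-0.8, 0.7, 5.6]
gripper_width: 0.0632
finger_force: 66.2
```

>>> move_arm --increments '[0,0,5,0,0,0,10,0,-0.5,3,15,0,-2,8.5,16,0,-3.5,14,16,0,-5,19.5,16,0,-6.5,25,16,0,-8,30.5,16,0]'

```text
time_s: 20.55
position: [0.5579, 0.0785, 0.1809]
tcp_rot: [0.999, -0.036, -0.0, -0.0]
ft_force: [1.3, -0.4, -1.3]
gripper_width: 0.0631
finger_force: 66.4
```

>>> move_arm --increments '[-1.5,5,0,0,-2.6,9,0,0,-3.45,11.15,0,0,-3.45,11.15,0,0,-3.45,11.15,0,0,-3.45,11.15,0,0]'

```text
time_s: 21.3
position: [0.5248, 0.1873, 0.1812]
tcp_rot: [0.999, -0.036, -0.0, 0.0]
ft_force: [-0.1, 0.3, -0.6]
gripper_width: 0.063
finger_force: 66.4
```

>>> move_arm --increments '[0,0.05,-2.5,0,0,0.05,-4.2,0,0,0.05,-4.8,0,0,0.05,-5.1,0,0,0.05,-5.4,0,0,0.05,-5.6,0,0,0.05,-5.6,0]'

```text
time_s: 22.18
position: [0.5244, 0.1889, 0.1255]
tcp_rot: [0.999, -0.036, 0.0, -0.0]
ft_force: [0.2, -0.3, 0.3]
gripper_width: 0.063
finger_force: 66.4
```

It met nothing at crown height, so the pins are already over the thread start. I'll lower it.

>>> move_arm --increments '[0,0,-0.3,0,0,0,-0.6,0,0,0,-0.9,0,0,0,-1.05,0,0,0,-1.1,0,0,0,-1.1,0]'

```text
time_s: 22.92
position: [0.5246, 0.1889, 0.1154]
tcp_rot: [0.999, -0.036, 0.0, -0.0]
ft_force: [-1.9, -1.2, 7.8]
gripper_width: 0.0631
finger_force: 67.3
```

>>> move_arm --increments '[0,0,0.1,0,0,0,0.1,0,0,0,0.1,0,0,0,3,0,0,0,6,0.1,0,0,6,0.3]' --grip 8

```text
time_s: 23.68
position: [0.526, 0.1892, 0.1769]
tcp_rot: [0.994, 0.111, 0.003, -0.0]
ft_force: [0.5, 0.5, -0.2]
gripper_width: 0.0797
finger_force: 0.0
```

>>> move_arm --increments '[0,0,0,0.18,0,0,0,0.36,0,0,0,0.54,0,0,0,0.72,0,0,0,0.9,0,0,0,1.08,0,0,0,1.26,0,0,0,1.44]'

```text
time_s: 24.68
position: [0.5243, 0.1888, 0.174]
tcp_rot: [0.674, 0.739, -0.0, -0.0]
ft_force: [-0.2, -0.2, -1.5]
gripper_width: 0.0802
finger_force: 0.0
```

>>> move_arm --increments '[0,0,0,0.18,0,0,0,0.36,0,0,0,0.54,0,0,0,0.72,0,0,0,0.878,0,0,0,0.878,0,0,0,0.878]'

```text
time_s: 25.55
position: [0.5243, 0.1888, 0.1742]
tcp_rot: [0.3, 0.954, -0.0, -0.0]
ft_force: [-0.1, -0.8, -0.0]
gripper_width: 0.0799
finger_force: 0.0
```

Run:
```python
from h import *
S=snap("scene","s3");T=snap("top","t3"); st()
cv2.imwrite("pics/z3.png",np.hstack([cv2.resize(S[130:250,330:500],None,fx=4.6,fy=4.6,interpolation=cv2.INTER_CUBIC)]))
```

```text
t 25.65 p [0.5243 0.1889 0.1743] q [ 0.3    0.954 -0.    -0.   ] F [ 0.1 -0.3 -0.2] w 0.08 j6 -0.82 ff 0.0
```

View pics/z3.png

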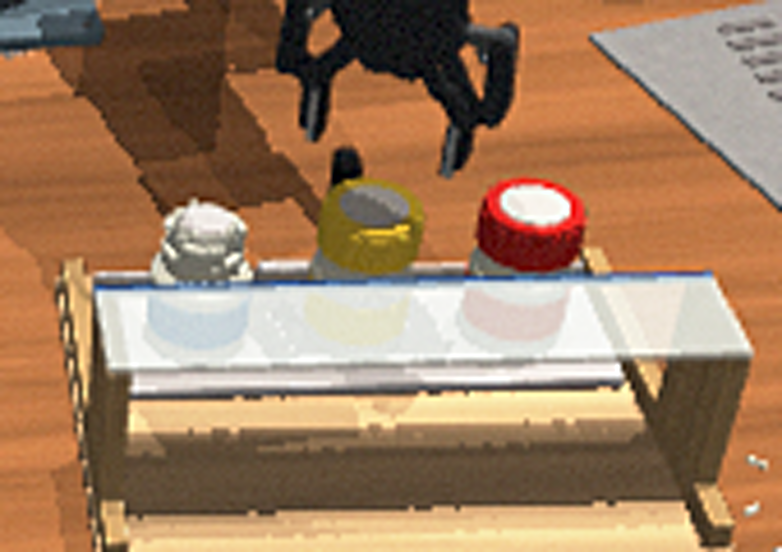

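The yellow lid sits level in its thread start at crop (370,225), with the gripper open above it. I'll grip it again and run it in.

>>> move_arm --increments '[0,0,-3,0,0,0,-5,0,0,0,-5.8,0,0,0,-5.9,0,0,0,-5.9,0]' --grip 8.3

```text
time_s: 26.28
position: [0.5249, 0.189, 0.1161]
tcp_rot: [0.299, 0.954, 0.0, 0.001]
ft_force: [0.5, -0.5, 0.8]
gripper_width: 0.083
finger_force: 0.0
```

>>> move_arm --increments '[0,0,0,0,0,0,0,0,0,0,0,0,0,0,0,0]' --grip 5.5

```text
time_s: 26.78
position: [0.5249, 0.1889, 0.1167]
tcp_rot: [0.299, 0.954, 0.0, 0.001]
ft_force: [-1.0, -0.7, 5.3]
gripper_width: 0.0632
finger_force: 64.2
```

>>> move_arm --increments '[0,0,-0.05,-0.15,0,0,-0.1,-0.3,0,0,-0.15,-0.45,0,0,-0.2,-0.6,0,0,-0.25,-0.75,0,0,-0.3,-0.9,0,0,-0.35,-0.9]'

```text
time_s: 27.65
position: [0.5245, 0.1887, 0.1131]
tcp_rot: [0.685, 0.729, 0.0, 0.0]
ft_force: [-3.8, -0.9, 9.5]
gripper_width: 0.0632
finger_force: 65.9
```

>>> move_arm --increments '[0,0,-0.05,-0.14,0,0,-0.1,-0.28,0,0,-0.15,-0.42,0,0,-0.2,-0.56,0,0,-0.2,-0.7,0,0,-0.2,-0.7]'

```text
time_s: 28.4
position: [0.5244, 0.1889, 0.1122]
tcp_rot: [0.892, 0.451, 0.001, 0.001]
ft_force: [-5.9, -0.9, 15.3]
gripper_width: 0.0631
finger_force: 75.8
```

```bash
python3 -c "
from h import *;st();print(manip.observe()['wrist_torque'])"
```

```text
t 28.4 p [0.5244 0.1889 0.1122] q [0.892 0.451 0.001 0.001] F [-5.9 -0.9 15.3] w 0.0631 j6 0.78 ff 75.8
[-0.22970859  1.07668984  0.76166481]
```

>>> move_arm --increments '[0,0,0,-0.12,0,0,0,-0.24,0,0,0,-0.32,0,0,0,-0.32]'

```text
time_s: 28.9
position: [0.5284, 0.1908, 0.113]
tcp_rot: [0.953, 0.303, 0.005, -0.0]
ft_force: [3.6, 6.4, 10.1]
gripper_width: 0.0623
finger_force: 63.6
```

```bash
python3 -c "
from h import *;st();print(manip.observe()['wrist_torque'])"
```

```text
t 28.9 p [0.5284 0.1908 0.113 ] q [ 0.953  0.303  0.005 -0.   ] F [ 3.6  6.4 10.1] w 0.0623 j6 1.1 ff 63.6
[ 1.05972101 -0.63987238  0.47586048]
```

>>> move_arm --increments '[0,0,0.1,0.2,0,0,0.1,0.2,0,0,0.1,0.2]' --grip 7.6

```text
time_s: 29.28
position: [0.5243, 0.1889, 0.1108]
tcp_rot: [0.919, 0.395, 0.0, -0.0]
ft_force: [-0.7, -0.1, 0.2]
gripper_width: 0.0759
finger_force: 0.0
```

>>> move_arm --increments '[0,0,5,0,0,0,10,0,-0.5,-5,12,0,-1,-11,12,0,-2,-17,12,0,-2.5,-23,12,0,-3.5,-29,12,0,-4,-35,12,0]' --grip 8.5

```text
time_s: 30.28
position: [0.4836, -0.1629, 0.2309]
tcp_rot: [0.919, 0.395, 0.0, -0.0]
ft_force: [0.8, -0.3, -0.2]
gripper_width: 0.0851
finger_force: 0.0
```

Run:
```python
from h import *
S=snap("scene","s4");T=snap("top","t4"); st()
cv2.imwrite("pics/z4.png",np.hstack([cv2.resize(S[130:250,200:500],None,fx=2.6,fy=2.6,interpolation=cv2.INTER_CUBIC)]))
for c in("red","yellow","blue"):
  for n,im in(("top",T),("scene",S)):
    for b in blobs(im,c)[1]:
        x,y,w,hh=b[1][:4]
        if y<150 or w<17 or hh<15: continue
        p=im[y:y+hh,x:x+w].astype(int); m=(p.min(2)>120); vv,uu=np.nonzero(m)
        if len(uu)==0: continue
        print(c,n,b[0],len(uu),[np.round(onz(n,x+uu.mean(),y+vv.mean(),z)[:2],4) for z in(.03,.119)])
```

```text
t 30.38 p [ 0.4838 -0.167   0.2307] q [ 0.92   0.392 -0.     0.001] F [-0.1  1.4  0.9] w 0.085 j6 0.22 ff 0.0
red top [179.3 222.3] 217 [array([0.5432, 0.3299]), array([0.5311, 0.2924])]
red scene [445.  180.1] 114 [array([0.4133, 0.3522]), array([0.5347, 0.2938])]
yellow top [218.8 224.4] 278 [array([0.5328, 0.2166]), array([0.5215, 0.1883])]
yellow scene [408.8 176.8] 115 [array([0.3998, 0.2332]), array([0.5226, 0.1864])]
blue top [402.1 239.8] 189 [array([ 0.4793, -0.3186]), array([ 0.4724, -0.3036])]
blue scene [240.1 209.1] 120 [array([ 0.4822, -0.318 ]), array([ 0.5968, -0.3105])]
```

View pics/z4.png

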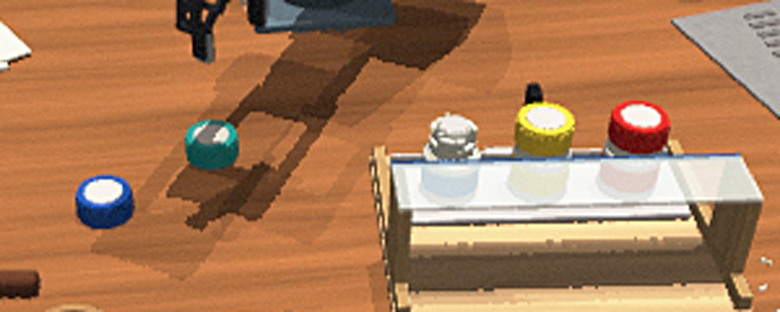

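Both lids look flat at (547,118) and (638,117), and the blue lid is still at (104,192). Blue is next.

>>> move_arm --increments '[-0.3,-5,0,0,-0.3,-10,-4,0,-0.3,-14,-9,0,-0.3,-15.4,-14,0,-0.3,-15.4,-15,0,-0.3,-15.4,-15,0,-0.3,-15.4,-15,0]'

```text
time_s: 31.25
position: [0.4827, -0.3151, 0.0831]
tcp_rot: [0.918, 0.396, 0.001, 0.002]
ft_force: [-0.3, -0.1, 0.4]
gripper_width: 0.0849
finger_force: 0.0
```

>>> move_arm --increments '[-0.15,-0.25,-3,0,-0.15,-0.25,-5,0,-0.15,-0.25,-5.9,0,-0.15,-0.25,-5.9,0,-0.15,-0.25,-5.9,0]'

```text
time_s: 31.88
position: [0.4806, -0.3181, 0.0232]
tcp_rot: [0.918, 0.396, 0.0, 0.001]
ft_force: [-0.6, -0.0, -0.3]
gripper_width: 0.0851
finger_force: 0.0
```

```bash
python3 -c "
from h import *;st();
S=snap('scene');print([b for b in blobs(S,'blue')[1] if b[0][1]>150])"
```

```text
t 31.88 p [ 0.4806 -0.3181  0.0232] q [0.918 0.396 0.    0.001] F [-0.6 -0.  -0.3] w 0.0851 j6 -0.02 ff 0.0
[(array([241.8, 210.3]), [231, 199, 20, 19, 173])]
```

>>> move_arm --increments '[0,0,0,0,0,0,0,0,0,0,0,0,0,0,0,0,0,0,0,0]' --grip 5.5

```text
time_s: 32.55
position: [0.4802, -0.318, 0.0231]
tcp_rot: [0.918, 0.396, 0.0, 0.001]
ft_force: [-1.5, 1.1, 8.1]
gripper_width: 0.0626
finger_force: 65.3
```

>>> move_arm --increments '[0,0,5,0,0,0,10,0,0.3,3,15,0,0.8,8.5,16,0,1.3,14,16,0,1.8,19.5,16,0,2.3,25,16,0,2.7,30.5,16,0]'

```text
time_s: 33.55
position: [0.5068, -0.011, 0.1821]
tcp_rot: [0.918, 0.396, 0.0, 0.0]
ft_force: [0.5, 0.8, -0.3]
gripper_width: 0.0631
finger_force: 66.5
```

>>> move_arm --increments '[0.4,4,0,0,0.7,8,0,0,0.85,9.7,0,0,0.85,9.7,0,0,0.85,9.7,0,0,0.85,9.7,0,0]'

```text
time_s: 34.3
position: [0.5154, 0.0831, 0.1818]
tcp_rot: [0.919, 0.395, -0.0, 0.0]
ft_force: [-0.1, 0.2, -0.5]
gripper_width: 0.063
finger_force: 66.4
```

>>> move_arm --increments '[0.05,0,-2.5,0,0.05,0,-4.2,0,0.05,0,-4.8,0,0.05,0,-5.1,0,0.05,0,-5.4,0,0.05,0,-5.6,0,0.05,0,-5.6,0]'

```text
time_s: 35.17
position: [0.5155, 0.0842, 0.1258]
tcp_rot: [0.918, 0.396, -0.0, 0.0]
ft_force: [-3.4, -2.2, 0.5]
gripper_width: 0.0626
finger_force: 66.5
```

>>> move_arm --increments '[0,0,-0.3,0,0,0,-0.6,0,0,0,-0.6,0]'

```text
time_s: 35.55
position: [0.5154, 0.0842, 0.1193]
tcp_rot: [0.918, 0.396, -0.001, -0.0]
ft_force: [-3.6, -3.0, 0.1]
gripper_width: 0.0626
finger_force: 66.4
```

>>> move_arm --increments '[0,0,-0.2,0,0,0,-0.4,0,0,0,-0.5,0,0,0,-0.5,0]'

```text
time_s: 36.05
position: [0.5165, 0.0842, 0.1163]
tcp_rot: [0.918, 0.396, 0.001, 0.001]
ft_force: [-5.8, -3.2, 13.3]
gripper_width: 0.063
finger_force: 67.8
```

On the ledge at 0.1163, so I'll turn it clockwise.

>>> move_arm --increments '[0,0,-0.05,-0.15,0,0,-0.1,-0.3,0,0,-0.15,-0.45,0,0,-0.2,-0.6,0,0,-0.25,-0.75,0,0,-0.3,-0.9,0,0,-0.3,-0.9]'

```text
time_s: 36.92
position: [0.5172, 0.0836, 0.1142]
tcp_rot: [0.999, -0.044, 0.002, 0.001]
ft_force: [-6.2, -4.0, 18.4]
gripper_width: 0.0627
finger_force: 68.2
```

>>> move_arm --increments '[0,0,-0.05,-0.14,0,0,-0.1,-0.28,0,0,-0.15,-0.42,0,0,-0.2,-0.56,0,0,-0.2,-0.7,0,0,-0.2,-0.7]'

```text
time_s: 37.67
position: [0.518, 0.0838, 0.112]
tcp_rot: [0.923, -0.384, 0.003, -0.001]
ft_force: [-3.5, -3.3, 13.9]
gripper_width: 0.0629
finger_force: 67.8
```

>>> move_arm --increments '[0,0,0,-0.12,0,0,0,-0.24,0,0,0,-0.32,0,0,0,-0.32]'

```text
time_s: 38.17
position: [0.5176, 0.0822, 0.1121]
tcp_rot: [0.852, -0.523, 0.003, 0.001]
ft_force: [-6.4, -11.1, 16.9]
gripper_width: 0.063
finger_force: 83.3
```

```bash
python3 -c "
from h import *;st();print(manip.observe()['wrist_torque'])"
```

```text
t 38.17 p [0.5176 0.0822 0.1121] q [ 0.852 -0.523  0.003  0.001] F [ -6.4 -11.1  16.9] w 0.063 j6 2.62 ff 83.3
[-1.88929358  1.01277546  1.62256739]
```

>>> move_arm --increments '[0,0,0,-0.1,0,0,0,-0.15,0,0,0,-0.15]'

```text
time_s: 38.55
position: [0.5186, 0.0787, 0.1123]
tcp_rot: [0.811, -0.585, 0.006, 0.003]
ft_force: [-3.5, -25.1, 13.4]
gripper_width: 0.0628
finger_force: 99.8
```

>>> move_arm --increments '[0,0,0.1,0.1,0,0,0.1,0.1,0,0,0.1,0.1]' --grip 7.8

```text
time_s: 38.92
position: [0.5163, 0.0847, 0.1108]
tcp_rot: [0.837, -0.547, 0.0, -0.0]
ft_force: [0.0, 0.5, 0.3]
gripper_width: 0.078
finger_force: 0.0
```

>>> move_arm --increments '[0,0,5,0,0,0,10,0.15,-3,-5,12,0.3,-6,-10,12,0.45,-9,-15,12,0.6,-9,-20,12,0.75,-9,-25,12,0.9,-9,-25,12,1.05]' --grip 8.5

```text
time_s: 39.92
position: [0.4262, -0.169, 0.2308]
tcp_rot: [0.999, -0.053, 0.001, 0.001]
ft_force: [0.1, -0.3, -0.3]
gripper_width: 0.0851
finger_force: 0.0
```

Run:
```python
from h import *
st();S=snap("scene","s5");T=snap("top","t5"); st()
cv2.imwrite("pics/z5.png",np.vstack([cv2.resize(S[150:220,345:485],None,fx=4.2,fy=4.2,interpolation=cv2.INTER_CUBIC),cv2.resize(T[190:260,155:295],None,fx=4.2,fy=4.2,interpolation=cv2.INTER_CUBIC)]))
J={"red":(.5335,.2925),"yellow":(.5248,.1885),"blue":(.5168,.0838)}
for c in J:
  for n,im in(("top",T),("scene",S)):
    for b in blobs(im,c)[1]:
        x,y,w,hh=b[1][:4]
        if y<150 or w<17 or hh<13 or (b[0][0]>330)!=(n=="scene"): continue
        p=im[y:y+hh,x:x+w].astype(int); m=(p.min(2)>120); vv,uu=np.nonzero(m)
        print(c,n,b,len(uu),np.round([x+uu.mean(),y+vv.mean()],1),"pred home",proj(n,(*J[c],.119)).round(1),"+5",proj(n,(*J[c],.124)).round(1))
```

```text
t 39.92 p [ 0.4262 -0.169   0.2308] q [ 0.999 -0.053  0.001  0.001] F [ 0.1 -0.3 -0.3] w 0.0851 j6 1.06 ff 0.0
t 40.02 p [ 0.4259 -0.1663  0.2306] q [ 0.999 -0.054  0.    -0.   ] F [ 0.1  0.5 -0.2] w 0.0849 j6 1.06 ff 0.0
red top (array([179.1, 221.4]), [166, 210, 25, 23, 222]) 219 [176.8 220.1] pred home [176.9 220.1] +5 [176.1 219.9]
red scene (array([445.2, 180.5]), [434, 169, 24, 21, 291]) 118 [446.8 175.6] pred home [445.9 174.6] +5 [446.1 173.2]
yellow top (array([218.9, 223.6]), [206, 212, 24, 24, 199]) 280 [215.3 222.5] pred home [215.1 222.2] +5 [214.5 222. ]
yellow scene (array([408.9, 177.7]), [398, 170, 23, 16, 140]) 114 [409.7 175.6] pred home [410.6 175.4] +5 [410.8 174. ]
blue top (array([256.6, 225.3]), [244, 214, 23, 23, 138]) 280 [253.5 224.1] pred home [254.  224.2] +5 [253.6 223.9]
blue scene (array([374.5, 182.7]), [364, 171, 22, 21, 231]) 120 [375.  176.7] pred home [375.  176.3] +5 [375.1 174.9]
```

View pics/z5.png

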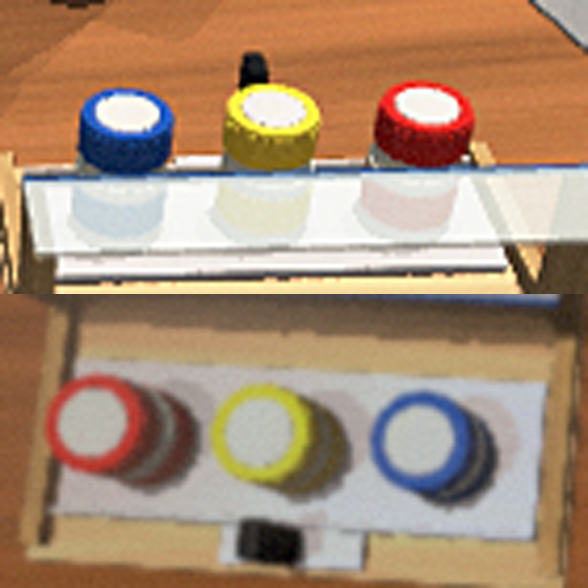

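All three lids are flat and at the predicted home height, within about 1 px in both views: (125,112), (273,108) and (427,103) in the upper half. Now I'll push the tray in.

>>> move_arm --increments '[0.5,6,0,0.024,1,12,0,0.024,1.6,18,0,0.024,2.2,24,0,0.024,2.7,30,0,0.024,3.1,36,0,0.024,3.1,36,0,0.024,3.1,36,0,0.024]' --grip 5

```text
time_s: 41.02
position: [0.4562, 0.1949, 0.2306]
tcp_rot: [0.999, -0.041, -0.0, 0.0]
ft_force: [-0.5, 0.7, 0.1]
gripper_width: 0.0501
finger_force: 0.0
```

>>> move_arm --increments '[0.1,-0.15,-5,0,0.1,-0.15,-10,0,0.1,-0.15,-12.3,0,0.1,-0.15,-12.5,0,0.1,-0.15,-12.5,0]'

```text
time_s: 41.65
position: [0.4587, 0.192, 0.1067]
tcp_rot: [0.999, -0.042, 0.001, -0.0]
ft_force: [0.4, -0.1, -0.0]
gripper_width: 0.0499
finger_force: 0.0
```

>>> move_arm --increments '[0,0,0,0,0,0,0,0,0,0,0,0,0,0,0,0,0,0,0,0]' --grip 1

```text
time_s: 42.28
position: [0.4587, 0.1934, 0.1072]
tcp_rot: [0.999, -0.041, 0.001, -0.0]
ft_force: [-0.9, 1.8, 6.4]
gripper_width: 0.015
finger_force: 59.9
```

>>> move_arm --increments '[1.2,-0.1,0,0,3,-0.25,0,0,5,-0.42,0,0,7,-0.58,0,0,9,-0.75,0,0,11,-0.91,0,0,12.5,-1.04,0,0,12.9,-1.07,0,0]'

```text
time_s: 43.28
position: [0.5854, 0.1828, 0.1071]
tcp_rot: [0.999, -0.041, -0.002, -0.0]
ft_force: [-16.3, 2.5, 18.3]
gripper_width: 0.0154
finger_force: 62.3
```

>>> move_arm --increments '[0.6,-0.05,0,0,0.6,-0.05,0,0,0.6,-0.05,0,0]'

```text
time_s: 43.65
position: [0.5856, 0.1828, 0.107]
tcp_rot: [0.999, -0.04, -0.007, 0.0]
ft_force: [-25.5, 1.8, 22.9]
gripper_width: 0.015
finger_force: 63.4
```

>>> move_arm --increments '[0.5,-0.04,0,0,0.5,-0.04,0,0,0.5,-0.04,0,0]'

```text
time_s: 44.02
position: [0.586, 0.1828, 0.1069]
tcp_rot: [0.999, -0.04, -0.012, 0.001]
ft_force: [-37.7, 1.3, 32.4]
gripper_width: 0.015
finger_force: 64.9
```

>>> move_arm --increments '[-0.9,0.07,0,0,-0.9,0.07,0,0]'

```text
time_s: 44.28
position: [0.5859, 0.1828, 0.1069]
tcp_rot: [0.999, -0.04, -0.002, -0.0]
ft_force: [-10.0, 1.8, 12.5]
gripper_width: 0.0151
finger_force: 62.0
```

>>> move_arm --increments '[0,0,0,0,0,0,0,0,0,0,0,0]' --grip 5

```text
time_s: 44.65
position: [0.5893, 0.1818, 0.1057]
tcp_rot: [0.999, -0.041, 0.0, 0.0]
ft_force: [-1.1, 0.6, -0.6]
gripper_width: 0.0501
finger_force: 0.0
```

>>> move_arm --increments '[0,0,5,0,0,0,10,0,-2,-5,13,0,-4,-11,13,0,-6,-17,13,0,-8,-23,13,0,-10,-29,13,0,-12,-35,13,0]'

```text
time_s: 45.65
position: [0.4693, -0.1666, 0.236]
tcp_rot: [0.999, -0.041, 0.0, 0.0]
ft_force: [0.9, -0.0, 0.5]
gripper_width: 0.0502
finger_force: 0.0
```

Run:
```python
from h import *
S=snap("scene","s6");T=snap("top","t6"); st()
T0=cv2.imread("pics/t0.png");S0=cv2.imread("pics/s0.png")
f=lambda im,a,b,c,d:cv2.resize(im[a:b,c:d],None,fx=4.4,fy=4.4,interpolation=cv2.INTER_CUBIC)
cv2.imwrite("pics/z6.png",np.vstack([f(T,170,215,150,300),f(T0,170,215,150,300),f(S,175,215,340,490)]))
for im in(T0,T):
    g=im[185:220,205:240].max(2); m=g<75; v,u=np.nonzero(m); print(len(u),u.mean()+205,v.mean()+185)
    col=im[190:225,238:246].astype(int).min(2).mean(1); print(col.round().tolist())
```

```text
t 45.75 p [ 0.4685 -0.1705  0.2359] q [ 0.999 -0.044 -0.     0.001] F [0.3 1.4 0.4] w 0.0503 j6 1.09 ff 0.0
122 223.9016393442623 204.20491803278688
[71.0, 71.0, 75.0, 88.0, 95.0, 94.0, 98.0, 105.0, 117.0, 146.0, 175.0, 182.0, 163.0, 136.0, 163.0, 177.0, 175.0, 172.0, 172.0, 172.0, 176.0, 166.0, 135.0, 109.0, 107.0, 108.0, 105.0, 105.0, 112.0, 114.0, 113.0, 113.0, 110.0, 109.0, 109.0]
115 224.16521739130434 204.0
[72.0, 74.0, 79.0, 90.0, 97.0, 97.0, 98.0, 107.0, 119.0, 151.0, 180.0, 179.0, 147.0, 159.0, 178.0, 182.0, 180.0, 177.0, 178.0, 178.0, 179.0, 167.0, 119.0, 102.0, 109.0, 111.0, 107.0, 110.0, 114.0, 117.0, 115.0, 117.0, 112.0, 109.0, 113.0]
```

View pics/z6.png

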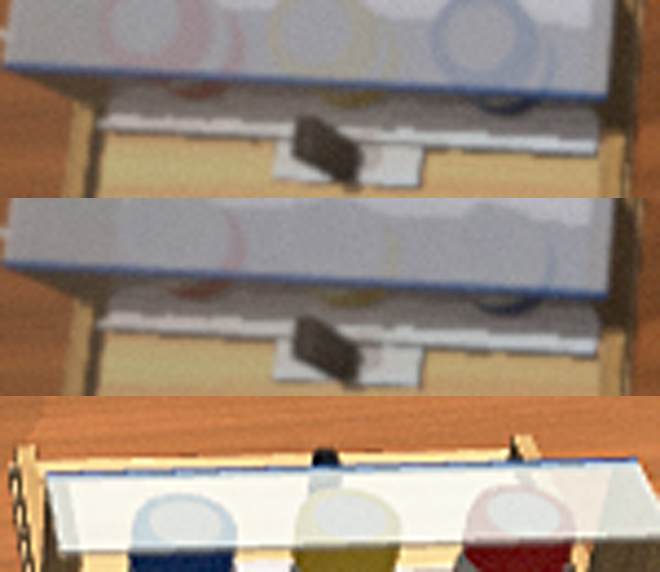

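The tray is back to within about 0.3 px of its starting picture: the handle is at about (328,150) in both crops. The lids are under the roof. I'm handing the job in.

```bash
python3 -c "
from h import *;print(manip.close_job())"
```

```text
the job is handed in; nothing more can be done
None
```

All three lids are screwed home on their matching jars, the tray is pushed fully back under the roof and released, and the job is handed in at about 46 s; the yellow and blue lids went straight into the thread start when lowered, so only red needed turning back.

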